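Test a plug-in relay with the bench tester's pedal

ROBOT

A 7-joint arm with a two-finger parallel gripper is mounted at the origin on the work surface. World frame = base frame: x ahead of the robot, y to its left, z up, the work surface at z = 0. Lengths are in m, angles in rad, forces in N, time in s.
With the tool pointing down it reaches from about 0.425 to 0.875 m from the base axis. Payload 4.7 kg.
Tool frame: the origin (TCP) lies at the very end of the fingers, on their centre line; the grasp point (between the pads) lies 19 mm behind it; z points along the fingers, y is the line along which they close (so a half turn about z gives the same grasp; the last joint's range is limited). The gripper opens to 87 mm and grips with 3 to 60 N. Pads are 19 mm wide; open, the fingers measure 117 mm over their backs; the gripper's body (75 mm by 190 mm) begins 51 mm behind the grasp point.
Start: joints at [-1.156, 0.321, -0.07, 1.45, 0.023, 1.371, -0.057], TCP at [0.254, 0.598, 0.223] pointing down, gripper open.
Joint ranges: [-2.86, 2.86], [-0.3, 2.09], [-1.38, 1.24], [0.06, 2.45], [-1.56, 4.7], [0.09, 2.05], [-2.69, 2.69]. Speed limits (rad/s): [2.57, 2.57, 3.14, 3.14, 3.14, 3.14, 3.14].

INTERFACE

Orientations are given as a rotation vector (axis times angle).
In Python, from bench import ctrl, get_image, job gives the robot as it stands.
- The arm moves only by the shell command python3 -m crank 'ROWS' [FORCE]. ROWS is JSON, a list that holds one entry, the list of rows, each a list of 5 numbers: the shift along the tool's x, y, z in mm, then the turn about the tool's z in rad, then the closure, from -1 (fully open) to 1 (shut), so that 0 is half open. A call has 1 to 10 rows; each row shifts and turns the commanded pose from where the row before left it, along the tool's axes as they then stand; what a row does not reach is not made up. A row lasts 1/12 s, in which the tool goes at most 41.7 mm and 7.16 degrees, less where a joint would pass 70% of its speed; a pose out of reach is approached as far as the arm can. A call with a gripper value outside its range is refused whole. The fingers move at their own pace and stop on an object; FORCE is the grip in N (left out, the last holds). Time passes only in rows, so rows that do not move let the fingers close. It gives the time, the measured TCP pose, the force, the opening and the grip force at its end, in the units of the state.
- ctrl.get_state(): the state, without advancing time (a new reading comes with each control period).
- get_image(name): name is "scene" or "top" or "wrist"; returns a dict with "pixels" (480x640x3 uint8, red, green, blue), "fx", "fy", "cx", "cy" (pixels), "T" (4x4, takes a point from camera to world coordinates); the wrist camera has in their place "T_tool_cam" (4x4, takes a point from camera to tool coordinates, whose origin is the TCP and whose axes are the flange's). Camera axes: x right, y down, z forward; pixel columns grow to the right and rows downward; lengths in m; the calibration is good to about 2 mm. A picture is of the moment at which its call begins: read the wrist's pose just before it. There is no depth.
- job.close_job(): hands the job in; it is judged then, once.
The state is a dict: "time": time; "joint_positions": joint angles; "qd": joint speeds; "joint_torque": joint torques, N m; "position": TCP position; "tool_rot": TCP orientation; "ft_force": force on the tool from outside, world axes, zero at the start; "torque": the same for the moment, N m; "grip_width": opening from 0.0 (shut) to 1.0 (fully open); "grip_force": force on a finger pad.
Only numpy, scipy, OpenCV 4.12 (cv2) and the standard library are available. Lean on these libraries where they do the work, as an engineer would, in place of code of your own. Each camera call takes 0.05 s, during which the arm holds its last target. There are 200 camera calls.

TASK

Plug the rectangular relay into the tester's empty socket, fully home, and let go of it. Then, with the fingers, press the tester's spring pedal down until it bears firmly on its stop, keep it there for a second without straining it, and let it come all the way back up. Do not press the pedal before the relay is plugged in, and leave the other two plug-in modules and the screwdriver where they are.

Things in the scene. Friction and masses are not known exactly. Their poses are not given: they have to be found in the camera images.
- relay: Loose grey plug-in relay standing upright: case 36 (x) x 28 (y) x 50 mm (z) on a black plug foot 26 (x) x 18 (y) x 14 mm; about 70 g. Origin at the centre of the foot's underside, so the case spans z = 14 to 64 mm. Grip it by the case across y (28 mm). The plug fits either way round (half turn about z).
- tester: Fixed grey tester box 140 (x) x 110 (y) x 45 mm; origin at the centre of its underside. A white display ridge, 65 mm high overall, stands on its far side (local x = 37 to 67 mm). A blind rectangular socket hole is cut in its top.
- socket (a point): Centre of the socket hole's mouth, on the tester's top face (45 mm high), 20 mm towards local -x of the tester's centre. The hole is 27.6 (along tester x) x 19.6 mm (along tester y) and 17 mm deep; when the relay is home its case rests on the top face and its foot is 14 mm inside. Axes as the tester's.
- pedal: Fixed dark steel foot-switch base standing on the bench, 150 (x) x 100 (y) x 12 mm, with two cheeks 52 mm high at its far end beside the hinge (local x = 12 to 72 mm, inner faces at y = +-43 mm). Origin at the centre of its underside. Carries the hinged tread. Finger force on it above 45 N at any time counts as straining it.
- tread (a joint): Angle of the ribbed aluminium tread, 122 x 74 x 8 mm thick, hinged at its far end (pedal's local x = 58, z = 40 mm): 0 is fully up (slopes 0.2 rad upward to its free end at local -x), grows as pressed down. The spring needs about 4 N to start and up to 8 N at the press point just before the stop, which lies between 0.08 and 0.22 rad, set differently every time: feel for it.
- tread_press (a point): Point on the tread's top face to press, on its middle line, 95 mm from the hinge and 27 mm from the free end; moves with the tread. About 63 mm above the bench when up.
- stop: Fixed upright steel stop stud, 14 mm across with a round nose, in the pedal base under the tread, 80 mm from the hinge; its height setting varies. Origin at the stud's foot; the nose top is 30 mm above the origin. The pedal bears firmly when the tread presses on it with more than about 3 N beyond the spring.
- slim_module: Loose grey slim module standing upright, case 40 x 16 x 62 mm on a 10 mm foot; origin under its centre. Does not belong in the socket; leave alone.
- round_can: Loose grey round relay can, 36 mm diameter, 56 mm high; origin under its centre. Leave alone.
- screwdriver: Loose screwdriver lying on the bench. Leave alone.

How it is judged:
By the outcome, as a careful person would: the job done as asked, in the order asked, and still so for the second after the job is handed in, with the robot touching nothing.
It also fails if it takes over 72 s, if anything falls off the work surface, if the arm or the gripper's body presses on something with over 40 N, if the wrist force passes 120 N, or if a joint passes its speed limit or range.

## Working session

There is one attempt and no reset: what is moved stays moved. The work goes in short steps, Python scripts to look and compute and a shell command to move; the robot and the scene stay as the last step left them, time stands still between calls to the robot, and variables do not carry over. Pictures are saved under pics/ and viewed, at most 10 in all, crops included, and the job is handed in when it is done.

```bash
mkdir -p pics; ls
python3 - <<'E'
from bench import ctrl,get_image
import cv2,numpy as np,pickle
s=ctrl.get_state();print(s)
for n in("top","scene"):
    i=get_image(n);pickle.dump(i,open(f"{n}.pkl","wb"));cv2.imwrite(f"pics/{n}1.png",i["pixels"][:,:,::-1]);print(n,i["fx"],i["cx"],i["cy"],np.round(i["T"],3).tolist())
E
```

```text
pics
{'time': 0.0, 'joint_positions': array([-1.15590825,  0.32183079, -0.07009954,  1.45170929,  0.02261311,
        1.37075442, -0.05690351]), 'qd': array([-5.90675569e-05,  6.36092128e-04,  5.30936226e-04,  7.80526789e-04,
       -5.27675212e-04,  1.15485259e-03, -7.19280881e-04]), 'joint_torque': array([ 1.29868763e-04, -4.91274691e+01, -4.03742613e-01, -3.12516475e+01,
       -6.38633547e-02,  4.40821680e-02,  1.56555138e-04]), 'position': array([0.25341854, 0.59796085, 0.22143934]), 'tool_rot': array([-6.25227469e-01, -3.07846520e+00,  2.97538651e-03]), 'ft_force': array([0.08513351, 0.22239373, 0.43046158]), 'torque': array([-0.0193612 ,  0.00024913, -0.01844547]), 'grip_force': 0.0, 'grip_width': 0.9982262275418923}
top 605.3301426844915 320.6311466591499 242.00798470919992 [[0.029, -0.987, 0.16, 0.419], [-1.0, -0.027, 0.01, -0.025], [-0.006, -0.16, -0.987, 1.175], [0.0, 0.0, 0.0, 1.0]]
scene 527.8710277227801 311.54913383846275 229.91007208030817 [[0.489, 0.582, -0.65, 1.203], [0.872, -0.34, 0.351, -0.34], [-0.017, -0.738, -0.674, 0.692], [0.0, 0.0, 0.0, 1.0]]
```

View pics/top1.png

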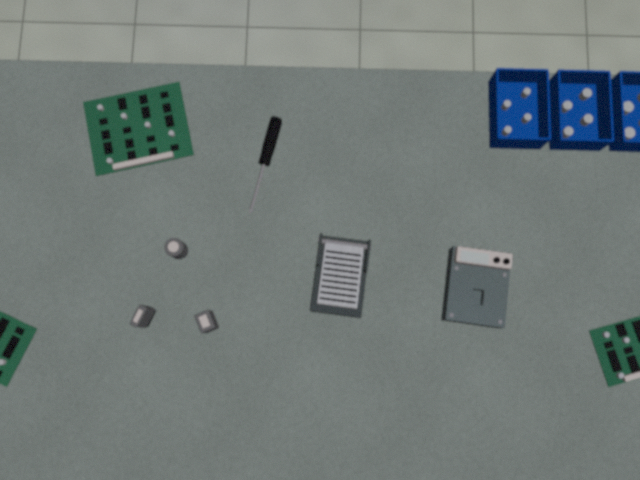

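View pics/scene1.png

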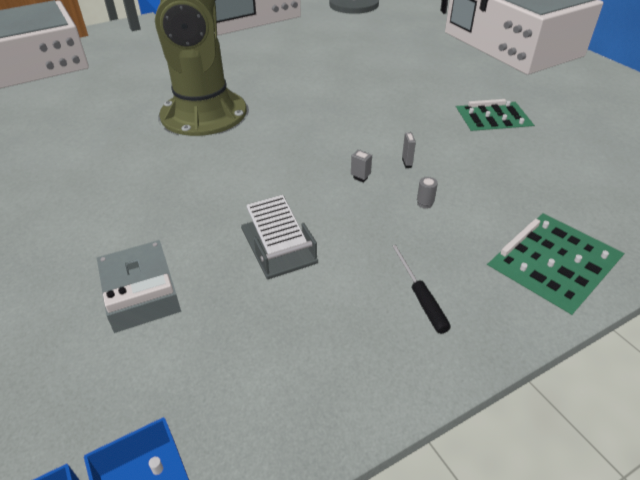

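The top view shows the relay at (206,321), the slim module at (143,316), the can at (176,248), the pedal at (340,275) and the tester at (478,287) with its socket near (477,297). I'll zoom in on these next.

```bash
cat > h.py <<'E'
import pickle,numpy as np,cv2
from scipy.spatial.transform import Rotation as R
def ray(i,u,v,z,T=None):
    T=i["T"] if T is None else T
    d=T[:3,:3]@[(u-i["cx"])/i["fx"],(v-i["cy"])/i["fy"],1]; o=T[:3,3]
    return o+d*(z-o[2])/d[2]
def proj(i,P,T=None):
    T=i["T"] if T is None else T
    c=(np.atleast_2d(P)-T[:3,3])@T[:3,:3]
    return np.c_[c[:,0]/c[:,2]*i["fx"]+i["cx"],c[:,1]/c[:,2]*i["fy"]+i["cy"]]
E
python3 - <<'E'
from h import *
i=pickle.load(open("top.pkl","rb"))
for n,u,v,z in[("relay",206,321,.064),("slim",143,316,.07),("can",176,248,.056),("pedal",340,275,.05),("tester",478,287,.045)]: print(n,ray(i,u,v,z).round(3))
p=i["pixels"][:,:,::-1]
def crop(u,v,w,h,s): return cv2.resize(p[v:v+h,u:u+w],(w*s,h*s),interpolation=cv2.INTER_CUBIC)
a=crop(430,240,100,100,4);b=crop(295,225,100,100,4);c=crop(186,300,40,40,5);d=crop(120,300,40,40,5)
cv2.imwrite("pics/zoom.png",np.vstack([np.hstack([a,b]),np.hstack([c,d,np.zeros((200,400,3),np.uint8)])]))
E
```

```text
relay [0.447 0.191 0.064]
slim [0.453 0.305 0.07 ]
can [0.581 0.257 0.056]
pedal [ 0.54  -0.052  0.05 ]
tester [ 0.525 -0.31   0.045]
```

View pics/zoom.png

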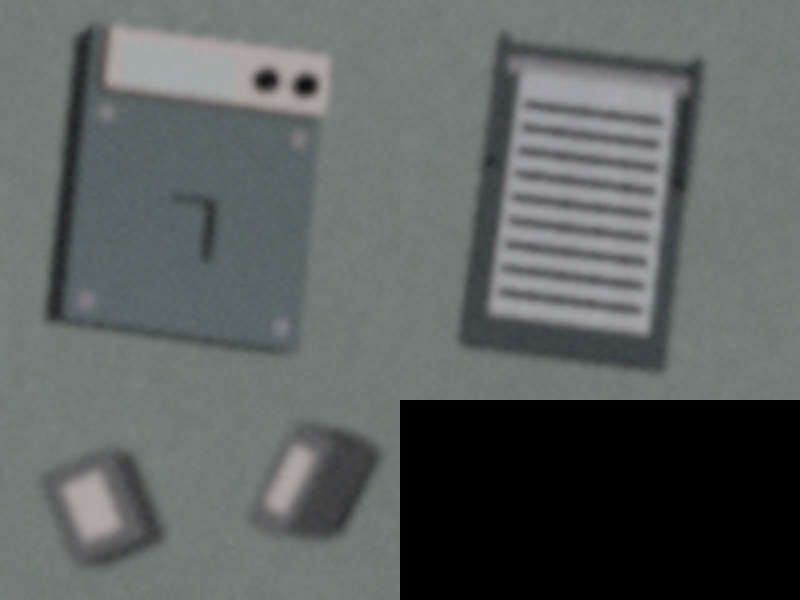

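The zoom shows the relay label tilted about 18° and the socket's inner edges at zoom (175–213, 197–260). Next: poses from corners, and the first move.

```bash
cat >> h.py <<'E'
def delta(s,p,x):
    """tool-frame shift mm and turn rad to reach TCP p with tool x axis along world yaw x (mod pi), pointing down"""
    M=R.from_rotvec(s["tool_rot"]).as_matrix()
    t=(M.T@[np.cos(x),np.sin(x),0]); a=np.arctan2(t[1],t[0]); a=(a+np.pi/2)%np.pi-np.pi/2
    return (M.T@(np.array(p)-s["position"])*1000).round(1),round(a,3)
def show(s=None):
    from bench import ctrl
    s=ctrl.get_state(); M=R.from_rotvec(s["tool_rot"]).as_matrix()
    print("t",round(s["time"],2),"pos",s["position"].round(4),"toolx",M[:,0].round(3),"z",M[:,2].round(4),"F",s["ft_force"].round(1),"w",round(s["grip_width"],3),"gf",round(s["grip_force"],1),"q7",s["joint_positions"][6].round(2)); return s
E
python3 - <<'E'
from h import *
i=pickle.load(open("top.pkl","rb"))
def P(pts,ou,ov,s,z,oy=0,ox=0): return np.array([ray(i,ou+(x-ox)/s,ov+(y-oy)/s,z) for x,y in pts])[:,:2]
def yaw(d): return np.arctan2(d[1],d[0])
t=P([(60,320),(298,350),(105,90),(328,112),(88,300),(281,327),(107,112),(299,139)],430,240,4,.045)
print("tester yaws",yaw(t[0]-t[1])-np.pi/2, yaw(t[4]-t[5])-np.pi/2,yaw(t[6]-t[7])-np.pi/2,yaw(t[6]-t[4]),yaw(t[7]-t[5]),"screws ctr",t[4:8].mean(0), "front",t[:2])
s=P([(213,197),(206,260),(175,197)],430,240,4,.045);print("socket corner",s)
p=P([(462,343),(664,368)],295,225,4,.012,ox=400);print("pedal front",p,yaw(p[0]-p[1])-np.pi/2)
p=P([(490,316),(650,333)],295,225,4,.068,ox=400);print("tread front",p,yaw(p[0]-p[1])-np.pi/2)
r=P([(62,483),(100,470),(120,530),(82,545)],186,300,5,.064,oy=400);print("relay",r.mean(0),yaw(r[0]-r[3]),yaw(r[0]-r[1])-np.pi/2,np.linalg.norm(r[0]-r[3]),np.linalg.norm(r[0]-r[1]))
s=show()
print(delta(s,[.447,.191,.20],yaw(r[0]-r[3])))
i=__import__("bench").get_image("wrist");print(i["T_tool_cam"].round(3).tolist(),i["fx"])
E
```

```text
tester yaws -0.0967275004003858 -0.11063139648547593 -0.11353767678915827 -0.10687020211333537 -0.11420977272198236 screws ctr [ 0.51066981 -0.31038851] front [[ 0.46216821 -0.24802625]
 [ 0.45153119 -0.35765206]]
socket corner [[ 0.52113406 -0.31950492]
 [ 0.491752   -0.3158411 ]
 [ 0.52063742 -0.30181693]]
pedal front [[ 0.47369841  0.00215596]
 [ 0.46456621 -0.09453472]] -0.09416828083067386
tread front [[ 0.48367168 -0.01154109]
 [ 0.47801946 -0.08455306]] -0.07726083756071622
relay [0.4464992  0.19407378] 0.3718219174942943 0.35890990092183195 0.02379935389877946 0.014531863790152323
t 0.1 pos [0.2534 0.598  0.2215] toolx [-0.921  0.39  -0.   ] z [-6.0e-04 -1.6e-03 -1.0e+00] F [-0.4 -0.3  0.5] w 1.002 gf 0.0 q7 -0.06
(array([-337. , -299.2,   22.1]), np.float64(-0.773))
[[0.001, -0.97, -0.245, 0.067], [1.0, 0.001, 0.0, 0.001], [0.0, -0.245, 0.97, -0.163], [0.0, 0.0, 0.0, 1.0]] 332.55181827690404
```

```bash
python3 -m crank '[[[-14,-12,1,0,-0.38],[-28,-25,1,0,-0.38],[-28,-25,2,0,-0.38],[-28,-25,2,0,-0.38],[-28,-25,2,0,-0.38],[-28,-25,2,0,-0.38],[-28,-25,2,0,-0.38],[-28,-25,2,0,-0.38],[-28,-25,2,0,-0.38],[-28,-25,2,0,-0.38]]]' 30; python3 -m crank '[[[-28,-25,2,0,-0.38],[-28,-25,2,0,-0.38],[-14,-12,0,0,-0.38],[0,0,0,-0.1,-0.38],[0,0,0,-0.11,-0.38],[0,0,0,-0.11,-0.38],[0,0,0,-0.11,-0.38],[0,0,0,-0.11,-0.38],[0,0,0,-0.11,-0.38],[0,0,0,-0.12,-0.38]]]'
python3 -m crank '[[[0,0,0,0,-0.38],[0,0,0,0,-0.38],[0,0,0,0,-0.38]]]'
python3 - <<'E'
from h import *
s=show();print(delta(s,[.4465,.194,.20],.363))
from bench import get_image
i=get_image("wrist");pickle.dump((s,i),open("w1.pkl","wb"));cv2.imwrite("pics/w1.png",i["pixels"][:,:,::-1])
E
```

```text
time: 0.98
position: [0.4064, 0.2746, 0.2044]
tool_rot: [0.625, 3.079, 0.0]
ft_force: [1.9, 0.4, 0.4]
grip_width: 0.689
grip_force: 0.0
time: 1.82
position: [0.4461, 0.192, 0.2003]
tool_rot: [0.585, -3.086, 0.0]
ft_force: [0.5, 0.1, -0.8]
grip_width: 0.693
grip_force: 0.0
time: 2.07
position: [0.4462, 0.1921, 0.2005]
tool_rot: [0.572, -3.089, 0.0]
ft_force: [0.8, 0.3, 0.0]
grip_width: 0.688
grip_force: 0.0
t 2.07 pos [0.4462 0.1921 0.2005] toolx [-0.934 -0.358  0.   ] z [-1.e-04 -0.e+00 -1.e+00] F [0.8 0.3 0. ] w 0.688 gf 0.0 q7 1.47
(array([-0.9,  1.7,  0.5]), np.float64(0.003))
```

View pics/w1.png

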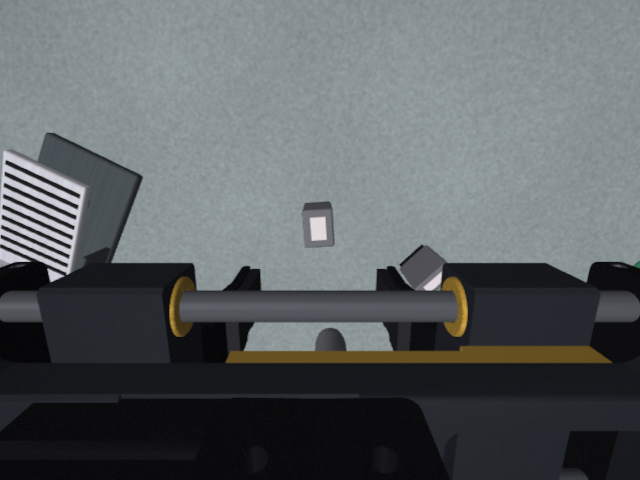

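The wrist view shows the relay's label at about (318,228), nearly aligned with the tool. Measuring it.

```bash
cat >> h.py <<'E'
def camT(s,i):
    A=np.eye(4);A[:3,:3]=R.from_rotvec(s["tool_rot"]).as_matrix();A[:3,3]=s["position"]
    return A@i["T_tool_cam"]
E
python3 - <<'E'
from h import *
s,i=pickle.load(open("w1.pkl","rb"));T=camT(s,i)
g=cv2.cvtColor(i["pixels"],cv2.COLOR_RGB2GRAY)[195:255,295:345]
m=(g>190).astype(np.uint8);r=cv2.minAreaRect(cv2.findNonZero(m));print(r,m.sum())
b=cv2.boxPoints(r)+[295,195]
w=np.array([ray(i,u,v,.064,T) for u,v in b]);print(w.mean(0).round(4),[np.round(np.linalg.norm(w[k]-w[k-1]),4) for k in range(4)],[np.arctan2(*(w[k]-w[k-1])[1::-1]).round(3) for k in range(4)])
M=cv2.moments(m,True);c=ray(i,295+M["m10"]/M["m00"],195+M["m01"]/M["m00"],.064,T);print(c)
# case outline (darker than bench, incl. top): top face edges via dark mask
m=(g<135).astype(np.uint8);r=cv2.minAreaRect(cv2.findNonZero(m));print(r)
print("\n".join(" ".join(f"{x:3d}" for x in row) for row in g[::3,::2]))
print(delta(s,[*c[:2],.2],.363))
E
```

```text
((22.99411392211914, 33.42353057861328), (22.31868553161621, 14.8024263381958), 85.60128784179688) 329
[0.4458 0.1935 0.064 ] [np.float64(0.0211), np.float64(0.0135), np.float64(0.0211), np.float64(0.0138)] [np.float64(-2.705), np.float64(2.016), np.float64(0.448), np.float64(-1.124)]
[0.44570144 0.19332603 0.064     ]
((22.782791137695312, 29.110654830932617), (46.1732292175293, 31.778045654296875), 84.80557250976562)
148 148 149 148 149 148 149 142 146 143 141 143 140 143 145 145 145 151 149 146 142 140 145 147 148
145 151 148 144 150 151 146 149 152 146 145 141 144 147 147 146 141 143 143 143 149 144 141 145 146
145 147 148 147 150 151 150 146 141 138 135 133 136 136 130 114 107 123 148 147 147 144 143 144 148
151 148 149 151 140  69  66  66  66  66  67  65  65  65  65  63  65  61 120 150 147 147 149 148 156
145 145 142 143 106  66  66  65  66  66  65  66  67  65  66  65  65  65  84 145 148 145 148 146 146
152 147 149 148  86  89  95  99 102 104 106 107 107 107 108 108 109 109  81 146 151 152 150 149 147
149 149 153 131 116 115 115 114 113 114 113 113 113 114 113 113 113 114  86 1
[... 666 characters left out ...]
 221 221 221 220 213 112 113 110  86 153 149 147 145 147
149 151 152 153 137 115 113 114 181 221 220 221 221 220 221 220 113 112 112  88 156 154 152 149 148
151 151 152 153 142 117 113 114 162 191 179 168 157 147 133 124 113 112 113  81 148 152 155 148 145
144 145 146 149 149 115 113 114 113 113 114 112 114 113 113 112 112 112 113  80 146 147 148 155 153
148 153 150 148 148 119 111 110 110 108 107 102 104 105 111 110 116 118 119 138 148 146 152 152 156
146 149 150 150 151 150 147 150 150 143 149 151 150 151 152 152 153 151 151 153 154 153 153 154 149
144 143 143 143 151 154 151 150 151 146 150 154 146 150 153 145 140 148 152 149 148 153 154 149 148
(array([0.1, 1.4, 0.5]), np.float64(0.003))
```

```bash
python3 -m crank '[[[0,1.4,10,-0.075,-0.38],[0,0,26,0,-0.38],[0,0,30,0,-0.38],[0,0,30,0,-0.38],[0,0,30,0,-0.38],[0,0,24,0,-0.38],[0,0,14,0,-0.38],[0,0,8,0,-0.38],[0,0,0,0,-0.38],[0,0,0,0,-0.38]]]'; python3 -m crank '[[[0,0,0,0,0.8],[0,0,0,0,0.8],[0,0,0,0,0.8],[0,0,0,0,0.8],[0,0,0,0,0.8],[0,0,0,0,0.8]]]' 30
```

```text
time: 2.95
position: [0.4462, 0.1935, 0.0289]
tool_rot: [-0.691, 3.064, 0.0]
ft_force: [1.0, 0.0, 0.8]
grip_width: 0.688
grip_force: 0.0
time: 3.45
position: [0.446, 0.1935, 0.0289]
tool_rot: [-0.692, 3.064, 0.0]
ft_force: [0.4, -0.6, -0.8]
grip_width: 0.317
grip_force: 22.7
```

```bash
python3 -m crank '[[[0,0,-10,0,0.8],[0,0,-25,0,0.8],[0,0,-35,0,0.8],[0,0,-35,0,0.8],[0,0,-15,0.05,0.8],[0,0,0,0.1,0.8],[0,0,0,0.1,0.8],[0,0,0,0.1,0.8],[0,0,0,0.1,0.8],[0,0,0,0.098,0.8]]]'
python3 - <<'E'
from h import *
s=show();print(delta(s,[.572,-.315,.15],-.108))
E
```

```text
time: 4.28
position: [0.4458, 0.1933, 0.1492]
tool_rot: [0.171, 3.137, 0.0]
ft_force: [0.7, -0.4, -0.7]
grip_width: 0.314
grip_force: 30.1
t 4.28 pos [0.4458 0.1933 0.1492] toolx [-0.994  0.109 -0.   ] z [ 3.e-04  2.e-04 -1.e+00] F [ 0.7 -0.4 -0.7] w 0.314 gf 30.1 q7 1.0
(array([-180.7, -491.6,   -0.8]), np.float64(-0.001))
```

```bash
python3 -m crank '[[[-5.7,-15.6,0,0,0.8],[-12.5,-34,0,0,0.8],[-12.5,-34,0,0,0.8],[-12.5,-34,0,0,0.8],[-12.5,-34,0,0,0.8],[-12.5,-34,0,0,0.8],[-12.5,-34,0,0,0.8],[-12.5,-34,0,0,0.8],[-12.5,-34,0,0,0.8],[-12.5,-34,0,0,0.8]]]'; python3 -m crank '[[[-12.5,-34,0,0,0.8],[-12.5,-34,0,0,0.8],[-12.5,-34,0,0,0.8],[-12.5,-34,0,0,0.8],[-12.5,-34,0,0,0.8],[0,0,0,0,0.8],[0,0,0,0,0.8],[0,0,0,0,0.8]]]'
python3 - <<'E'
from h import *
from bench import get_image
s=show();i=get_image("wrist");pickle.dump((s,i),open("w2.pkl","wb"))
print(proj(i,[[.5075,-.308,.045]],camT(s,i)))
cv2.imwrite("pics/w2.png",i["pixels"][:,:,::-1])
E
```

```text
time: 5.12
position: [0.5302, -0.1403, 0.1494]
tool_rot: [0.163, 3.137, 0.001]
ft_force: [-0.9, 1.1, -0.2]
grip_width: 0.316
grip_force: 30.1
time: 5.78
position: [0.5745, -0.3135, 0.1484]
tool_rot: [-0.163, -3.137, -0.002]
ft_force: [-0.1, 1.3, -0.7]
grip_width: 0.322
grip_force: 30.1
t 5.78 pos [ 0.5745 -0.3135  0.1484] toolx [-0.995  0.104  0.001] z [-6.0e-04  1.3e-03 -1.0e+00] F [-0.1  1.3 -0.7] w 0.322 gf 30.1 q7 2.13
[[314.19884845 153.93737437]]
```

View pics/w2.png

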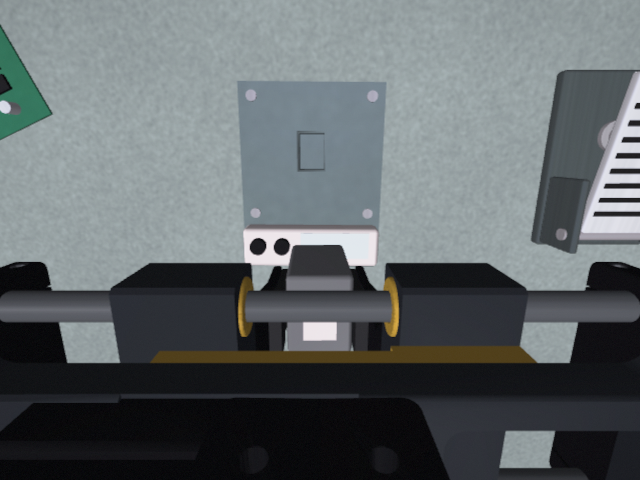

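The wrist view shows the socket at about (298–325, 132–170), the tester's corners at (237,82) and (386,83), and the held relay's lower front edge near v=246, u=290–349. Fitting these with sub-pixel edges.

Run:
```python
from h import *
s,i=pickle.load(open("w2.pkl","rb"));T=camT(s,i)
g=cv2.cvtColor(i["pixels"],cv2.COLOR_RGB2GRAY).astype(float)
print("cols",list(range(290,332)));print(g[140:160,290:332].mean(0).round(0).astype(int).tolist())
print("rows 124..178",g[124:178,303:320].mean(1).round(0).astype(int).tolist())
def ed(prof,o): d=np.gradient(prof);return [(k+o,d[k].round(0)) for k in range(len(d)) if abs(d[k])>4]
for v in(100,210): print("tester cols v",v,ed(g[v-3:v+4,225:400].mean(0),225))
print("front rows u~265,355",ed(g[70:95,258:272].mean(1),70),ed(g[70:95,348:362].mean(1),70))
Tt=i["T_tool_cam"]
print("relay pred",proj(i,np.array([[18,-14,14.9],[18,14,14.9],[18,-14,-35.1],[18,14,-35.1]])/1000,Tt).round(1))
print("relay rows",ed(g[235:290,300:335].mean(1),235)); print("cols@252",ed(g[250:254,280:360].mean(0),280)); print("cols@270",ed(g[268:273,280:360].mean(0),280))
sc=[]
for u,v in((251,95),(372,96),(255,213),(367,213)):
    w=g[v-7:v+8,u-7:u+8];m=np.clip(w-np.median(w)-20,0,None);M=cv2.moments(m);sc.append((u-7+M["m10"]/M["m00"],v-7+M["m01"]/M["m00"]))
W=np.array([ray(i,*p,.045,T) for p in sc])[:,:2];print(np.round(sc,1).tolist(),W.round(4).tolist(),W.mean(0),[np.linalg.norm(W[a]-W[b]).round(4) for a,b in((0,1),(2,3),(0,2),(1,3))],np.arctan2(*(W[2]-W[0])[::-1]),np.arctan2(*(W[3]-W[1])[::-1]),np.arctan2(*(W[1]-W[0])[::-1])-np.pi/2)
```

```text
cols [290, 291, 292, 293, 294, 295, 296, 297, 298, 299, 300, 301, 302, 303, 304, 305, 306, 307, 308, 309, 310, 311, 312, 313, 314, 315, 316, 317, 318, 319, 320, 321, 322, 323, 324, 325, 326, 327, 328, 329, 330, 331]
[129, 129, 129, 129, 129, 129, 120, 98, 79, 77, 106, 130, 130, 130, 130, 129, 129, 129, 129, 129, 129, 129, 129, 130, 130, 130, 130, 129, 129, 129, 129, 129, 129, 122, 119, 128, 129, 128, 128, 128, 128, 128]
rows 124..178 [129, 129, 130, 130, 130, 130, 126, 113, 111, 82, 106, 131, 131, 131, 131, 131, 130, 130, 130, 129, 129, 129, 129, 129, 129, 129, 130, 129, 129, 129, 130, 129, 129, 129, 129, 129, 129, 129, 129, 129, 129, 129, 129, 129, 117, 77, 96, 111, 129, 129, 129, 129, 129, 129]
tester cols v 100 [(237, np.float64(-12.0)), (238, np.float64(-12.0)), (239, np.float64(-4.0)), (245, np.float64(5.0)), (246, np.float64(8.0)), (247, np.float64(6.0)), (254, np.float64(-8.0)), (255, np.float64(-10.0)), (367, np.float64(8.0)), (368, np.float64(8.0)), (369, np.float64(5.0)), (375, np.float64(-6.0)), (376, np.float64(-9.0)), (377, np.float64(-10.0)), (378, np.float64(-4.0)), (3
[... 1355 characters left out ...]
6.0)), (342, np.float64(12.0)), (343, np.float64(57.0)), (344, np.float64(73.0)), (345, np.float64(34.0)), (346, np.float64(5.0))]
cols@270 [(280, np.float64(27.0)), (281, np.float64(20.0)), (286, np.float64(14.0)), (287, np.float64(17.0)), (289, np.float64(-10.0)), (290, np.float64(-8.0)), (351, np.float64(-8.0)), (352, np.float64(-4.0)), (355, np.float64(-15.0)), (356, np.float64(-12.0))]
[[250.6, 94.6], [372.5, 95.5], [255.1, 212.6], [367.2, 213.3]] [[0.46, -0.3507], [0.4699, -0.2603], [0.5484, -0.3605], [0.5583, -0.2701]] [ 0.50915572 -0.31040003] [np.float64(0.0909), np.float64(0.0909), np.float64(0.0889), np.float64(0.0889)] -0.1106004766700332 -0.11103880113416018 -0.10953379535942998
```

Run:
```python
from h import *
s,i=pickle.load(open("w2.pkl","rb"));T=camT(s,i)
ax=np.array([np.cos(-.1103),np.sin(-.1103)]);ay=np.array([-ax[1],ax[0]])
f=ray(i,311.2,81.1,.045,T)[:2];a=f+.05*ax;b=ray(i,311.1,151.1,.045,T)[:2]
print("front",f,a,"direct",b)
M=R.from_rotvec(s["tool_rot"]).as_matrix()
for c in(a,b):print((M.T@(np.r_[c,.06]-s["position"])*1e3).round(1))
Tt=i["T_tool_cam"]
c=Tt[:3,:3]@[(317.4-i["cx"])/i["fx"],(252-i["cy"])/i["fy"],1];o=Tt[:3,3];k=(.018-o[0])/c[0];print("relay y at x=18:",((o+k*c)*1e3).round(2))
print(s["position"],M[:,2])
```

```text
front [ 0.45540886 -0.30471253] [ 0.50510502 -0.31021635] direct [ 0.5051331 -0.3101655]
[69.3 -4.  88.5]
[69.3 -4.  88.5]
relay y at x=18: [18.    1.09  1.52]
[ 0.57451613 -0.31349178  0.14844495] [-5.64629497e-04  1.30639818e-03 -9.99998987e-01]
```

```bash
python3 -m crank '[[[15,-1.5,0,0.006,0.8],[30,-2,0,0,0.8],[24.3,-2,0,0,0.8],[0,0,15,0,0.8],[0,0,25,0,0.8],[0,0,18,0,0.8],[0,0,9,0,0.8],[0,0,0,0,0.8],[0,0,0,0,0.8]]]' ; python3 -m crank '[[[0,0,2,0,0.8],[0,0,2,0,0.8],[0,0,1,0,0.8],[0,0,0,0,0.8]]]'; python3 -c "
from h import *
show()"
```

```text
time: 6.58
position: [0.5056, -0.3112, 0.082]
tool_rot: [0.17, 3.137, 0.001]
ft_force: [0.1, -0.2, -0.3]
grip_width: 0.32
grip_force: 30.1
time: 6.92
position: [0.5054, -0.3123, 0.0769]
tool_rot: [0.172, 3.136, -0.0]
ft_force: [0.2, -0.2, 0.1]
grip_width: 0.319
grip_force: 30.1
t 6.92 pos [ 0.5054 -0.3123  0.0769] toolx [-0.994  0.11  -0.001] z [ 6.e-04 -1.e-04 -1.e+00] F [ 0.2 -0.2  0.1] w 0.319 gf 30.1 q7 2.18
```

```bash
for k in 1 2; do :; done; python3 -m crank '[[[0,0,1.5,0,0.8],[0,0,1,0,0.8],[0,0,1,0,0.8],[0,0,0,0,0.8]]]'; python3 -m crank '[[[0,0,1,0,0.8],[0,0,0,0,0.8]]]'
```

```text
time: 7.25
position: [0.505, -0.3122, 0.0728]
tool_rot: [-0.172, -3.137, -0.0]
ft_force: [-0.1, 0.2, -0.4]
grip_width: 0.325
grip_force: 30.1
time: 7.42
position: [0.5051, -0.3122, 0.0719]
tool_rot: [-0.172, -3.137, -0.0]
ft_force: [0.5, -0.2, -0.5]
grip_width: 0.322
grip_force: 30.1
```

No contact force, and the foot underside is already 2 mm below the face. Continuing down in small steps.

```bash
python3 -m crank '[[[0,0,1,0,0.8],[0,0,1,0,0.8],[0,0,0,0,0.8]]]'; python3 -m crank '[[[0,0,1.5,0,0.8],[0,0,1.5,0,0.8],[0,0,0,0,0.8]]]'
```

```text
time: 7.67
position: [0.5054, -0.3123, 0.0705]
tool_rot: [0.172, 3.136, 0.0]
ft_force: [-0.4, 0.2, 1.1]
grip_width: 0.319
grip_force: 30.1
time: 7.92
position: [0.5058, -0.3128, 0.0699]
tool_rot: [0.173, 3.135, 0.001]
ft_force: [-4.7, 3.2, 16.5]
grip_width: 0.321
grip_force: 30.0
```

```bash
python3 -m crank '[[[0,0,-2,0,0.8],[0.5,0.8,0,0,0.8],[0,0,0,0,0.8],[0,0,1,0,0.8],[0,0,1,0,0.8],[0,0,0,0,0.8]]]'; python3 -m crank '[[[0,0,1,0,0.8],[0,0,0,0,0.8]]]'
```

```text
time: 8.42
position: [0.5058, -0.3127, 0.0698]
tool_rot: [0.173, 3.134, -0.002]
ft_force: [-4.8, 1.5, 17.6]
grip_width: 0.32
grip_force: 30.0
time: 8.58
position: [0.506, -0.3128, 0.0697]
tool_rot: [0.173, 3.133, -0.001]
ft_force: [-4.6, 3.2, 22.8]
grip_width: 0.322
grip_force: 30.0
```

Run:
```python
from h import *
from bench import ctrl,get_image
s=show();print(s["torque"].round(3))
i=get_image("wrist");pickle.dump((s,i),open("w3.pkl","wb"))
j=get_image("scene");k=get_image("top")
p=i["pixels"][60:360,170:470,::-1]
q=cv2.resize(j["pixels"][210:330,80:200,::-1],(480,480),interpolation=cv2.INTER_CUBIC)
o=np.zeros((480,780,3),np.uint8);o[:300,:300]=p;o[:,300:]=q
o[300:480,:300]=cv2.resize(k["pixels"][240:300,430:530,::-1],(300,180))
cv2.imwrite("pics/c3.png",o)
```

```text
t 8.58 pos [ 0.506  -0.3128  0.0697] toolx [-0.994  0.11  -0.003] z [ 0.0033 -0.001  -1.    ] F [-4.6  3.2 22.8] w 0.322 gf 30.0 q7 2.18
[ 0.532  1.361 -0.007]
```

View pics/c3.png

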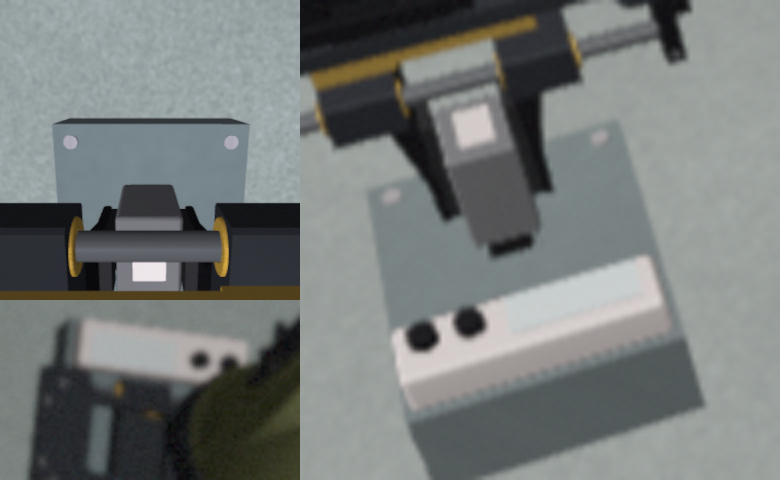

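The scene inset shows the foot still partly out. It has caught at the mouth, with the force pushing it toward -x, +y. I'll lift clear, shift that way and retry.

```bash
python3 -m crank '[[[0,0,-6,0,0.8],[0.6,0.6,0,0,0.8],[0,0,0,0,0.8]]]'; python3 -c "
from h import *
show()"; python3 -m crank '[[[0,0,1.5,0,0.8],[0,0,1.5,0,0.8],[0,0,1,0,0.8],[0,0,0,0,0.8]]]';python3 -c "
from h import *
show()"
```

```text
time: 8.98
position: [0.5043, -0.3103, 0.0716]
tool_rot: [0.172, 3.137, 0.0]
ft_force: [1.0, -0.6, -0.3]
grip_width: 0.325
grip_force: 30.0
t 8.98 pos [ 0.5043 -0.3103  0.0716] toolx [-0.994  0.109 -0.   ] z [ 3.e-04  2.e-04 -1.e+00] F [ 1.  -0.6 -0.3] w 0.325 gf 30.0 q7 2.18
time: 9.32
position: [0.5052, -0.3108, 0.0697]
tool_rot: [0.172, 3.135, 0.001]
ft_force: [-2.4, 2.1, 13.5]
grip_width: 0.319
grip_force: 30.0
t 9.32 pos [ 0.5052 -0.3108  0.0697] toolx [-0.994  0.109 -0.002] z [ 1.6e-03  4.0e-04 -1.0e+00] F [-2.4  2.1 13.5] w 0.319 gf 30.0 q7 2.18
```

Run:
```python
from h import *
from bench import get_image
s=show()
j=get_image("scene");pickle.dump((s,j),open("s4.pkl","wb"));a=pickle.load(open("scene.pkl","rb"))
f=lambda im:cv2.resize(im["pixels"][240:300,100:150,::-1],(400,480),interpolation=cv2.INTER_CUBIC)
o=np.hstack([f(a),f(j)])
cv2.imwrite("pics/c4.png",o)
c=np.array([.5062,-.3105]);ax=np.array([np.cos(-.1103),np.sin(-.1103)]);ay=np.array([-ax[1],ax[0]])
P=[np.r_[c+x*ax+y*ay,.045] for x,y in((.0138,.0098),(.0138,-.0098),(-.0138,-.0098),(-.0138,.0098))]
print("socket pred zoom",((proj(a,P)-[100,240])*8).round(0).tolist())
c=s["position"][:2]
for h in(.0289,.0249):
  P=[np.r_[c+x*ax+y*ay,s["position"][2]-h+z] for x,y,z in((.013,.009,0),(.013,-.009,0),(.018,.014,.014),(.018,-.014,.014))]
  print("foot/case pred",h,((proj(a,P)-[100,240])*8+[400,0]).round(0).tolist())
```

```text
t 9.32 pos [ 0.5052 -0.3108  0.0697] toolx [-0.994  0.109 -0.002] z [ 1.6e-03  4.0e-04 -1.0e+00] F [-2.4  2.1 13.5] w 0.319 gf 30.0 q7 2.18
socket pred zoom [[323.0, 240.0], [228.0, 267.0], [209.0, 181.0], [301.0, 154.0]]
foot/case pred 0.0289 [[720.0, 249.0], [634.0, 275.0], [733.0, 213.0], [597.0, 252.0]]
foot/case pred 0.0249 [[716.0, 236.0], [629.0, 262.0], [728.0, 199.0], [592.0, 239.0]]
```

View pics/c4.png

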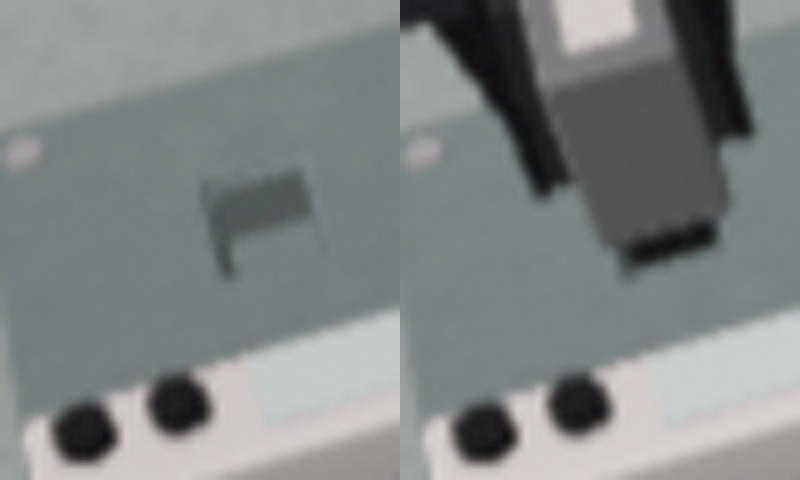

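The left panel shows the socket mouth near (203,180)–(322,250). In the right panel the foot is centred in y, but a gap is left on the near (+x) side at about (625,272). I'll shift +x in the world, which is tool -x.

```bash
python3 -m crank '[[[0,0,-4,0,0.8],[-2.2,0,0,0,0.8],[0,0,0,0,0.8],[0,0,2,0,0.8],[0,0,2,0,0.8],[0,0,0,0,0.8]]]';python3 -c "
from h import *
show()"; python3 -m crank '[[[0,0,1,0,0.8],[0,0,0,0,0.8]]]'
```

```text
time: 9.87
position: [0.5064, -0.3108, 0.0672]
tool_rot: [-0.172, -3.137, -0.0]
ft_force: [1.6, 0.2, -1.8]
grip_width: 0.316
grip_force: 30.0
t 9.87 pos [ 0.5064 -0.3108  0.0672] toolx [-0.994  0.11   0.   ] z [-4.e-04  1.e-04 -1.e+00] F [ 1.6  0.2 -1.8] w 0.316 gf 30.0 q7 2.18
time: 10.03
position: [0.5064, -0.3108, 0.0667]
tool_rot: [-0.172, -3.137, -0.0]
ft_force: [1.3, -0.2, -0.9]
grip_width: 0.316
grip_force: 30.0
```

It has gone in. Continuing down.

```bash
python3 -m crank '[[[0,0,1.5,0,0.8],[0,0,1.5,0,0.8],[0,0,1.5,0,0.8],[0,0,0,0,0.8]]]'; python3 -m crank '[[[0,0,1.5,0,0.8],[0,0,1.5,0,0.8],[0,0,0,0,0.8]]]'
```

```text
time: 10.37
position: [0.5063, -0.3109, 0.0622]
tool_rot: [-0.172, -3.137, -0.0]
ft_force: [0.4, -0.2, -1.4]
grip_width: 0.32
grip_force: 30.0
time: 10.62
position: [0.5064, -0.311, 0.0598]
tool_rot: [0.172, 3.137, 0.0]
ft_force: [0.9, -0.1, 2.8]
grip_width: 0.319
grip_force: 30.0
```

```bash
python3 -m crank '[[[0,0,1.5,0,0.8],[0,0,0,0,0.8]]]'; python3 -m crank '[[[0,0,1.5,0,0.8],[0,0,0,0,0.8]]]'; python3 -m crank '[[[0,0,1,0,0.8],[0,0,0,0,0.8]]]'
```

```text
time: 10.78
position: [0.5064, -0.311, 0.0597]
tool_rot: [0.173, 3.137, 0.002]
ft_force: [-3.5, 2.4, 11.1]
grip_width: 0.318
grip_force: 30.0
time: 10.95
position: [0.5064, -0.3111, 0.0595]
tool_rot: [0.173, 3.136, 0.003]
ft_force: [-7.0, 5.3, 21.0]
grip_width: 0.321
grip_force: 30.0
time: 11.12
position: [0.5064, -0.3111, 0.0595]
tool_rot: [0.173, 3.136, 0.004]
ft_force: [-9.7, 6.4, 26.0]
grip_width: 0.321
grip_force: 30.0
```

It stopped at TCP z = 0.0598, exactly the home height. I'll ease the push, open and rise.

```bash
python3 -m crank '[[[0,0,-3.5,0,0.8],[0,0,0,0,0.8],[0,0,0,0,-0.3],[0,0,0,0,-0.3],[0,0,0,0,-0.3],[0,0,0,0,-0.3],[0,0,0,0,-0.3]]]'; python3 -m crank '[[[0,0,-10,0,-0.3],[0,0,-25,0,-0.3],[0,0,-35,0,-0.3],[0,0,-35,0,-0.3],[0,0,-25,0,-0.3],[0,0,0,0,-0.3],[0,0,0,0,-0.3]]]'
python3 - <<'E'
from h import *
from bench import get_image
s=show()
j=get_image("scene");k=get_image("top")
f=lambda im,u,v,w,h,z:cv2.resize(im["pixels"][v:v+h,u:u+w,::-1],(w*z,h*z),interpolation=cv2.INTER_CUBIC)
cv2.imwrite("pics/c5.png",np.hstack([f(j,85,210,80,110,5),f(k,295,225,100,137,4)[:548]][:1]))
i=get_image("wrist");pickle.dump((s,i),open("w5.pkl","wb"))
# tread press from top.pkl data: pedal base front corners
pf=np.array([[.47370,.00216],[.46457,-.09453]]);tf=np.array([[.48367,-.01154],[.47802,-.08455]])
for yaw in(-.094,):
  ax=np.array([np.cos(yaw),np.sin(yaw)]);c=pf.mean(0)+.075*ax
  print("pedal c",c,"press by base",c+(.058-.095*np.cos(.15))*ax,"by tread front",tf.mean(0)+.027*ax)
E
```

```text
time: 11.7
position: [0.5062, -0.3108, 0.0586]
tool_rot: [-0.172, -3.136, -0.0]
ft_force: [0.2, -0.2, -0.2]
grip_width: 0.597
grip_force: 0.0
time: 12.28
position: [0.5074, -0.3117, 0.1915]
tool_rot: [0.172, 3.133, -0.002]
ft_force: [-0.5, 0.1, -0.3]
grip_width: 0.649
grip_force: 0.0
t 12.28 pos [ 0.5074 -0.3117  0.1915] toolx [-0.994  0.11  -0.004] z [ 0.0041 -0.0013 -1.    ] F [-0.5  0.1 -0.3] w 0.649 gf 0.0 q7 2.11
pedal c [ 0.54380389 -0.05322462] press by base [ 0.50802928 -0.04985187] by tread front [ 0.5077258  -0.05057926]
```

View pics/c5.png

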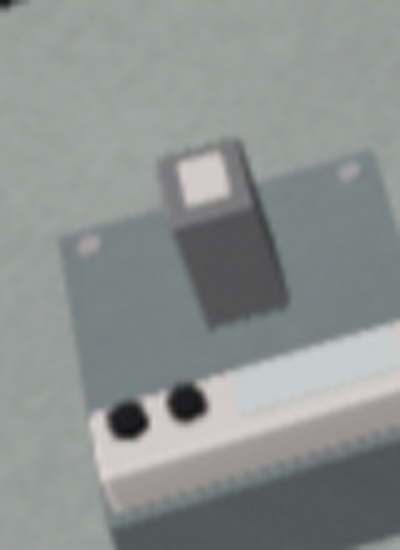

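The crop shows the relay's case flush on the tester top. Next: close the fingers and move over the pedal's press point.

```bash
python3 - <<'E'
from h import *
s=show();print(delta(s,[.508,-.050,.11],-.094))
E
python3 -m crank '[[[3,15,0,-0.01,1],[3,32,0,0,1],[3,36,0,0,1],[3,36,0,0,1],[3,36,0,0,1],[3,36,0,0,1],[3,36,0,0,1],[3,24,0,0,1],[0,8,0,0,1],[0,0,0,0,1]]]' 20
python3 - <<'E'
from h import *
s=show();print(delta(s,[.508,-.050,.11],-.094))
E
```

```text
t 12.43 pos [ 0.5057 -0.3104  0.188 ] toolx [-0.994  0.11   0.002] z [-0.0018  0.001  -1.    ] F [-0.  -0.2  0.1] w 0.652 gf 0.0 q7 2.11
(array([ 26.1, 259. ,  78.2]), np.float64(-0.016))
time: 13.27
position: [0.5079, -0.0482, 0.1879]
tool_rot: [-0.149, -3.136, -0.0]
ft_force: [-0.3, -1.0, -0.4]
grip_width: 0.026
grip_force: 0.0
t 13.27 pos [ 0.5079 -0.0482  0.1879] toolx [-0.996  0.095  0.002] z [-2.2e-03  2.0e-04 -1.0e+00] F [-0.3 -1.  -0.4] w 0.026 gf 0.0 q7 1.54
(array([-0.4, -1.8, 77.9]), np.float64(-0.001))
```

```bash
python3 -m crank '[[[0,-1.5,15,0,1],[0,0,30,0,1],[0,0,30,0,1],[0,0,22,0,1],[0,0,12,0,1],[0,0,5,0,1],[0,0,0,0,1]]]'; python3 -m crank '[[[0,0,2,0,1],[0,0,2,0,1],[0,0,2,0,1],[0,0,1,0,1],[0,0,1,0,1],[0,0,1,0,1],[0,0,0,0,1]]]'; python3 -m crank '[[[0,0,1,0,1],[0,0,1,0,1],[0,0,0,0,1]]]'
```

```text
time: 13.85
position: [0.5077, -0.0538, 0.0742]
tool_rot: [-0.16, -3.136, 0.002]
ft_force: [-0.6, -0.6, -0.2]
grip_width: 0.008
grip_force: 0.0
time: 14.43
position: [0.5083, -0.0522, 0.0661]
tool_rot: [0.156, 3.138, 0.0]
ft_force: [0.1, 1.0, -0.5]
grip_width: 0.005
grip_force: 0.0
time: 14.68
position: [0.5084, -0.0523, 0.0642]
tool_rot: [0.157, 3.138, 0.0]
ft_force: [-0.6, -0.3, 4.5]
grip_width: 0.004
grip_force: 1.5
```

```bash
python3 -m crank '[[[0,0,1.5,0,1],[0,0,1.5,0,1],[0,0,0,0,1]]]'; python3 -m crank '[[[0,0,1.5,0,1],[0,0,1.5,0,1],[0,0,0,0,1]]]'
```

```text
time: 14.93
position: [0.508, -0.0523, 0.0609]
tool_rot: [-0.157, -3.137, -0.0]
ft_force: [-1.9, 0.3, 4.2]
grip_width: 0.012
grip_force: 1.9
time: 15.18
position: [0.5081, -0.0523, 0.0578]
tool_rot: [-0.157, -3.137, -0.0]
ft_force: [-2.9, 0.1, 5.1]
grip_width: 0.006
grip_force: 2.1
```

```bash
python3 -m crank '[[[0,0,1,0,1],[0,0,1,0,1],[0,0,0,0,1]]]'; python3 -m crank '[[[0,0,1,0,1],[0,0,1,0,1],[0,0,0,0,1]]]'
```

```text
time: 15.43
position: [0.508, -0.0523, 0.0558]
tool_rot: [-0.157, -3.137, -0.0]
ft_force: [-2.8, -0.0, 5.7]
grip_width: 0.004
grip_force: 2.3
time: 15.68
position: [0.5081, -0.0523, 0.0539]
tool_rot: [-0.157, -3.137, -0.0]
ft_force: [-2.7, -0.5, 5.0]
grip_width: 0.006
grip_force: 2.5
```

```bash
python3 -m crank '[[[0,0,1,0,1],[0,0,1,0,1],[0,0,0,0,1]]]'; python3 -m crank '[[[0,0,1,0,1],[0,0,1,0,1],[0,0,0,0,1]]]'
```

```text
time: 15.93
position: [0.508, -0.0523, 0.0519]
tool_rot: [-0.157, -3.137, -0.0]
ft_force: [-3.6, 1.0, 6.1]
grip_width: 0.005
grip_force: 2.7
time: 16.18
position: [0.5079, -0.0523, 0.0499]
tool_rot: [-0.157, -3.137, -0.0]
ft_force: [-2.5, 0.9, 5.3]
grip_width: 0.005
grip_force: 2.9
```

```bash
python3 -m crank '[[[0,0,1,0,1],[0,0,1,0,1],[0,0,0,0,1]]]'
```

```text
time: 16.43
position: [0.508, -0.0523, 0.0491]
tool_rot: [-0.157, -3.136, -0.001]
ft_force: [-7.0, 0.4, 15.1]
grip_width: 0.006
grip_force: 7.0
```

Stop reached at z ≈ 0.049. I'll add a little force, then hold for over a second.

```bash
python3 -m crank '[[[0,0,0.7,0,1],[0,0,0,0,1],[0,0,0,0,1]]]'; python3 -m crank '[[[0,0,0.3,0,1],[0,0,0,0,1],[0,0,0,0,1],[0,0,0,0,1],[0,0,0,0,1],[0,0,0,0,1],[0,0,0,0,1],[0,0,0,0,1]]]'; python3 -m crank '[[[0,0,0,0,1],[0,0,0,0,1],[0,0,0,0,1],[0,0,0,0,1],[0,0,0,0,1],[0,0,0,0,1],[0,0,0,0,1],[0,0,0,0,1],[0,0,0,0,1]]]'
```

```text
time: 16.68
position: [0.5079, -0.0523, 0.0489]
tool_rot: [-0.157, -3.136, -0.002]
ft_force: [-9.4, 1.1, 18.7]
grip_width: 0.003
grip_force: 8.9
time: 17.35
position: [0.508, -0.0523, 0.0488]
tool_rot: [-0.157, -3.136, -0.002]
ft_force: [-9.3, 1.4, 19.6]
grip_width: 0.005
grip_force: 9.8
time: 18.1
position: [0.5079, -0.0523, 0.0488]
tool_rot: [-0.157, -3.136, -0.002]
ft_force: [-9.0, 0.7, 19.3]
grip_width: 0.006
grip_force: 9.8
```

Held at about 20 N for 1.6 s. Now releasing smoothly and retreating.

```bash
python3 -m crank '[[[0,0,-3,0,1],[0,0,-3,0,1],[0,0,-3,0,1],[0,0,-3,0,1],[0,0,-3,0,1],[0,0,-3,0,1],[0,0,-4,0,1],[0,0,-10,0,1],[0,0,-20,0,1],[0,0,-30,0,1]]]'; python3 -m crank '[[[0,0,-35,0,1],[0,0,-30,0,1],[0,0,-15,0,1],[0,0,0,0,1],[0,0,0,0,1],[0,0,0,0,1],[0,0,0,0,1],[0,0,0,0,1],[0,0,0,0,1]]]'
python3 - <<'E'
from h import *
from bench import get_image
show()
j=get_image("scene");cv2.imwrite("pics/c6.png",cv2.resize(j["pixels"][120:360,80:480,::-1],(800,480),interpolation=cv2.INTER_CUBIC))
E
```

```text
time: 18.93
position: [0.5058, -0.0523, 0.1277]
tool_rot: [-0.157, -3.132, 0.002]
ft_force: [0.8, 0.5, 0.2]
grip_width: 0.005
grip_force: 0.0
time: 19.68
position: [0.5077, -0.0524, 0.208]
tool_rot: [-0.157, -3.136, 0.001]
ft_force: [0.5, 0.3, -0.4]
grip_width: -0.002
grip_force: 0.0
t 19.68 pos [ 0.5077 -0.0524  0.208 ] toolx [-0.995  0.1    0.002] z [-2.e-03 -3.e-04 -1.e+00] F [ 0.5  0.3 -0.4] w -0.002 gf 0.0 q7 1.54
```

View pics/c6.png

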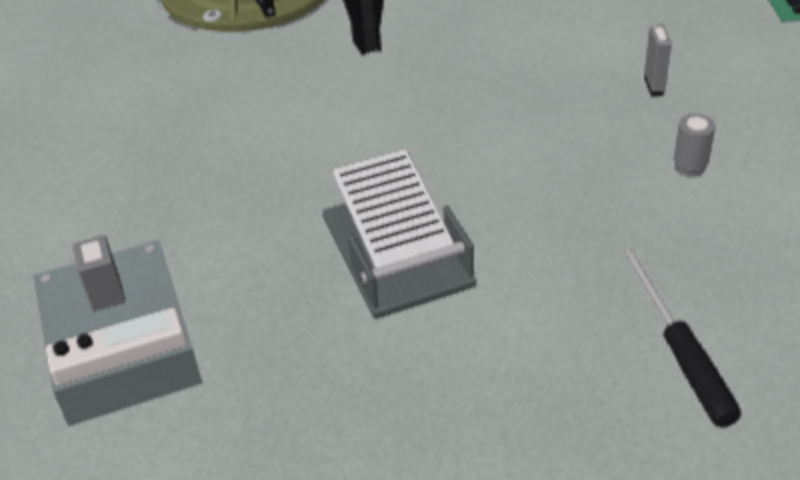

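The relay is seated at about (100,275), the tread is back up at (390,205), and the other items are undisturbed. Handing in.

```bash
python3 -c "
from bench import job
print(job.close_job())"
```

```text
the job is handed in; nothing more can be done
None
```

The job is handed in (no verdict was returned): the relay is plugged fully home and released, the pedal was then held on its stop at about 20 N for over 1.5 s and came back up, and the other modules and screwdriver were left untouched.

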